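Lay out the wheel-end parts on their outlined mats

ROBOT

A 6-joint arm with a two-finger parallel gripper is mounted at the origin on the work surface. World frame = base frame: x ahead of the robot, y to its left, z up, the work surface at z = 0. Lengths are in mm, angles in rad, forces in N, time in s.
With the tool pointing down it reaches from about 400 to 925 mm from the base axis. Payload 12.5 kg.
Tool frame: the origin (TCP) lies midway between the tips of the shut fingers; the grasp point (between the pads) lies 19 mm behind it; z points along the fingers, y is the line along which they close (so a half turn about z gives the same grasp; the last joint's range is limited). The gripper opens to 95 mm and grips with 3 to 60 N. Pads are 20 mm wide; open, the fingers measure 119 mm over their backs; the gripper's body (75 mm by 180 mm) begins 59 mm behind the grasp point.
Start: joints at [-1.405, 0.491, 1.559, -0, 1.092, -0.106], TCP at [167.814, -602.068, 214.661] pointing down, gripper open.
Joint ranges: [-3.1, 3.1], [-0.84, 2.19], [0.05, 2.79], [-1.13, 4.28], [0.06, 2.93], [-2.69, 2.69]. Speed limits (rad/s): [2.22, 2.22, 2.79, 3.14, 3.14, 3.14].

INTERFACE

Orientations are given as [roll, pitch, yaw] about the fixed x, y, z axes, in that order (R = Rz(yaw) Ry(pitch) Rx(roll)).
In Python, from cell import env gives the robot as it stands.
- The arm moves only by the tool arm_command, never from a script. Its argument "targets" is a list of rows, each a list of 5 numbers: the shift along the tool's x, y, z in mm, then the turn about the tool's z in degrees, then the opening, from 0 (shut) to 1 (fully open). In form: [[tx, ty, tz, roll, fingers], ...]. A call has 1 to 5 rows; each row is the pose to reach, as a shift and turn from the pose commanded when the call began, along the tool's axes at that moment; what a row does not reach only later rows make up. A row lasts 1/10 s, in which the tool goes at most 50 mm and 8.59 degrees, less where a joint would pass 70% of its speed; a pose out of reach is approached as far as the arm can. A call with a gripper value outside its range is refused whole. The fingers move at their own pace and stop on an object; the grip force is fixed at half the most. Time passes only in rows, so rows that repeat a pose let the fingers close. It gives the time, the measured TCP pose, the force, the opening and the grip force at its end, in the units of the state.
- env.state(): the state, without advancing time (a new reading comes with each control period).
- env.read_camera(name): name is "scene" or "side" or "wrist"; returns a dict with "frame" (384x512x3 uint8, red, green, blue), "vertical_fov" (degrees; the focal length in pixels is half the picture's height over the tangent of half this angle, whatever the lens; pixels are square), "cx", "cy" (the principal point, pixels), "world_from_camera" (4x4, takes a point from camera to world coordinates); the wrist camera has in their place "hand_eye" (4x4, takes a point from camera to tool coordinates, whose origin is the TCP and whose axes are the flange's). Camera axes: x right, y down, z forward; pixel columns grow to the right and rows downward; lengths in mm; the calibration is good to about 2 mm. A picture is of the moment at which its call begins: read the wrist's pose just before it. There is no depth.
- env.job_done(): hands the job in; it is judged then, once.
The state is a dict: "t": time; "joints": joint angles; "qvel": joint speeds; "tau": joint torques, N m; "eef_pos": TCP position; "tcp_rot": TCP orientation; "ft_force": force on the tool from outside, world axes, zero at the start; "moment": the same for the moment, N m; "opening": opening from 0.0 (shut) to 1.0 (fully open); "grip_force": force on a finger pad.
Only numpy, scipy, OpenCV 4.12 (cv2) and the standard library are available. Lean on these libraries where they do the work, as an engineer would, in place of code of your own. Each camera call takes 0.05 s, during which the arm holds its last target. There are 200 camera calls.

TASK

Lay out the stripped wheel-end parts for inspection: put the bearing, the hub nut, the joint cross and the brake pad each flat on the rubber mat painted with its own shape, centred on the painted shape, with the brake pad and the cross also turned to line up with theirs. Set each part down rather than dropping it, let go of everything, and leave the spray can and the mug where they stand.

Things in the scene. Friction and masses are not known exactly. Their poses are not given: they have to be found in the camera images.
- bearing: Wheel bearing: a thick steel ring, outside diameter 64 mm, through hole 32 mm, 28 mm high, a dark seal between its two races, 0.24 to 0.42 kg. Can be gripped across its outside in any direction. It starts lying flat on the bench, this way up, at any yaw. Origin: centre of its underside, z up.
- hub_nut: Steel hexagonal hub nut, 41 mm across flats (47 mm across corners), 20 mm high, with a round collar (31 mm diameter) in the middle reaching 24 mm high and a 23 mm through hole, 0.12 to 0.21 kg. Two of its flats face along +y and -y, the others every 60 degrees. It starts lying flat on the bench, this way up, at any yaw. Origin: centre of its underside, z up.
- joint_cross: Steel cross of a universal joint, a plus shape lying flat: four round arms (caps of 22 mm diameter) along +x, -x, +y and -y from a 32 mm square middle, 62 mm from end to end both ways, 22 mm high, 0.19 to 0.33 kg. Can be gripped end to end over two opposite arms. It starts lying flat on the bench, this way up, at any yaw. Origin: centre of its underside, z up.
- brake_pad: Brake pad: an oblong slab, 78 mm long (along x) by 44 mm wide (along y) and 17 mm high, dark friction block on a 6 mm steel back plate, with a lug 24 mm wide and 11 mm long at each end of the plate (100 mm over the lugs); the same either way round, 0.22 to 0.39 kg. Grip it across the 44 mm. It starts lying flat on the bench, this way up, at any yaw. Origin: centre of its underside, z up.
- mat_ring: Black rubber mat lying fixed on the bench, 112 x 112 mm and 6 mm thick (its top is 6 mm above its origin), flat, with no rim. Origin: centre of its underside, z up, x and y along its sides. Painted in white on its centre, in true size plus about 1 to 2 mm all round: a ring (68 mm outside, 32 mm inside), the shape of the bearing.
- mat_hex: Black rubber mat lying fixed on the bench, 112 x 112 mm and 6 mm thick (its top is 6 mm above its origin), flat, with no rim. Origin: centre of its underside, z up, x and y along its sides. Painted in white on its centre, in true size plus about 1 to 2 mm all round: a hexagon (44 mm across flats, dark 23 mm hole), the shape of the hub nut.
- mat_cross: Black rubber mat lying fixed on the bench, 112 x 112 mm and 6 mm thick (its top is 6 mm above its origin), flat, with no rim. Origin: centre of its underside, z up, x and y along its sides. Painted in white on its centre, in true size plus about 1 to 2 mm all round: a plus sign with arms along x and y (66 mm from end to end, 24 mm wide), the shape of the joint cross.
- mat_oblong: Black rubber mat lying fixed on the bench, 112 x 112 mm and 6 mm thick (its top is 6 mm above its origin), flat, with no rim. Origin: centre of its underside, z up, x and y along its sides. Painted in white on its centre, in true size plus about 1 to 2 mm all round: an oblong along x (80 x 46 mm, 102 mm over its end lugs), the shape of the brake pad.
- spray_can: Bystander: an upright spray can, 62 mm diameter, 170 mm high, beside the work on the robot's left. Leave it alone. Origin: centre of its underside.
- mug: Bystander: a white mug, 82 mm diameter, 92 mm high, with a handle, beside the work on the robot's right. Leave it alone. Origin: centre of its underside.
There are look-alikes about, which are no part of the job. What is shaped like the hub_nut but turquoise is not meant. Leave any turquoise look-alike of the bearing alone.

How it is judged:
By the outcome, as a careful person would: the job done as asked, in the order asked, and still so for the second after the job is handed in, with the robot touching nothing.
It also fails if it takes over 86 s, if anything falls off the work surface, if the arm or the gripper's body presses on something with over 40 N, if the wrist force passes 120 N, or if a joint passes its speed limit or range.

## Working session

There is one attempt and no reset: what is moved stays moved. The work goes in short steps, Python scripts to look and compute and a tool call to move; the robot and the scene stay as the last step left them, time stands still between calls to the robot, and variables do not carry over. Pictures are saved under pics/ and viewed, at most 17 in all, crops included, and the job is handed in when it is done.

Besides the shell and the picture viewer there is one more tool, called after "Call:" by a JSON object that holds its "method" and its "body", one argument or row to a line. arm_command: Moves the arm, as the interface text tells. Its arguments: {"type":"object","properties":{"targets":{"type":"array","items":{"type":"array","items":{"type":"number"}}}},"required":["targets"]}

```bash
mkdir -p pics; ls; cat > h.py <<'E'
import numpy as np, cv2, sys
sys.path.insert(0,'.')
from cell import env
from scipy.spatial.transform import Rotation as Ro
def look(n):
    s=env.state(); c=env.read_camera(n); f=192/np.tan(np.radians(c['vertical_fov']/2))
    if n=='wrist':
        T=np.eye(4);T[:3,:3]=Ro.from_euler('xyz',s['tcp_rot']).as_matrix();T[:3,3]=s['eef_pos']
        M=T@np.array(c['hand_eye'])
    else: M=np.array(c['world_from_camera'])
    return c['frame'],M,f,c['cx'],c['cy']
def cast(L,uv,z):
    _,M,f,cx,cy=L; uv=np.atleast_2d(np.array(uv,float))
    d=np.c_[(uv[:,0]-cx)/f,(uv[:,1]-cy)/f,np.ones(len(uv))]@M[:3,:3].T
    o=M[:3,3]; return (o+d*((z-o[2])/d[:,2])[:,None])[:,:2]
def proj(L,P):
    _,M,f,cx,cy=L; p=(np.atleast_2d(P)-M[:3,3])@M[:3,:3]
    return np.c_[f*p[:,0]/p[:,2]+cx,f*p[:,1]/p[:,2]+cy]
def save(n,im): cv2.imwrite('pics/'+n,im[:,:,::-1])
E
python3 - <<'E'
from h import *
s=env.state();print({k:np.round(v,3) for k,v in s.items()})
for n in ['scene','side','wrist']:
    L=look(n);save(n+'0.png',L[0]);np.save(n+'0.npy',L[0]);print(n,np.round(L[1],3).tolist(),L[2:])
E
```

```text
pics
{'t': np.float64(0.0), 'joints': array([-1.405,  0.492,  1.559,  0.   ,  1.092, -0.106]), 'qvel': array([ 0.001,  0.001, -0.001, -0.001,  0.002,  0.001]), 'tau': array([ 0.0000e+00, -6.1265e+01, -2.5819e+01,  6.9000e-02,  4.8000e-02,
       -0.0000e+00]), 'eef_pos': array([ 167.773, -601.809,  214.075]), 'tcp_rot': array([-3.141, -0.   ,  0.272]), 'ft_force': array([-0.118,  0.164, -0.026]), 'moment': array([-0.043,  0.031,  0.025]), 'grip_force': np.float64(0.0), 'opening': np.float64(1.002)}
scene [[0.199, 0.497, -0.845, 1471.381], [0.98, -0.088, 0.18, -218.862], [0.015, -0.863, -0.504, 660.303], [0.0, 0.0, 0.0, 1.0]] (np.float64(405.45903392467864), 258.72972304102046, 196.4337279584485)
side [[-0.957, -0.193, 0.218, 185.817], [-0.291, 0.584, -0.758, 1022.24], [0.02, -0.789, -0.615, 890.263], [0.0, 0.0, 0.0, 1.0]] (np.float64(369.5622092766589), 250.39505434077574, 188.28356774191073)
wrist [[0.268, -0.926, -0.264, 242.958], [-0.963, -0.258, -0.072, -581.974], [-0.002, 0.274, -0.962, 385.225], [0.0, 0.0, 0.0, 1.0]] (np.float64(321.18008252664987), 256.1805615289614, 195.16882406588056)
```

View pics/scene0.png

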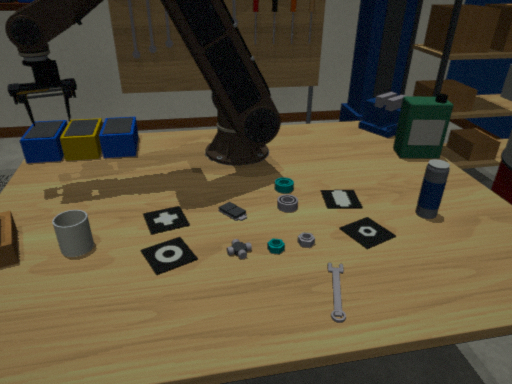

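View pics/side0.png

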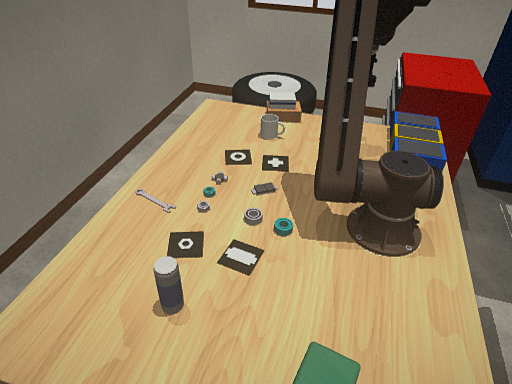

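Scene view: the mats are cross (166,220), ring (168,255), oblong (341,199) and hex (368,232). The pad is at (233,211) and the cross at (239,249). There are two bearing candidates, grey (288,204) and turquoise (284,185), and two nut candidates, grey (306,240) and turquoise (276,246). The grey steel ones fit the description. I'll confirm them in a crop.

```bash
python3 - <<'E'
from h import *
im=np.load('scene0.npy');save('crop.png',cv2.resize(im[165:280,130:400],None,fx=2.9,fy=2.9,interpolation=cv2.INTER_CUBIC))
cal={n:env.read_camera(n) for n in ['scene','side']}
L={}
for n in cal:L[n]=look(n)
S={'bearing':((288,204),(254,216),18),'nut':((306,240),(203,207),12),'cross':((239,249),(220,178),14),'pad':((233,211),(264,188),12),
'mring':((168,255),(238,157),6),'mhex':((368,232),(186,244),6),'mcross':((166,220),(276,163),6),'moblong':((341,199),(241,256),6),'tb':((284,185),(284,226),18),'tn':((276,246),(209,191),12),'can':((427,214),(172,308),0),'mug':((76,250),(268,137),0)}
for k,(a,b,z) in S.items(): print(k,np.round(cast(L['scene'],a,z)[0]),np.round(cast(L['side'],b,z)[0]))
E
```

```text
bearing [456.  89.] [437.  93.]
nut [635.  91.] [628.  98.]
cross [644. -92.] [631. -85.]
pad [457. -80.] [448. -80.]
mring [ 626. -273.] [ 615. -264.]
mhex [622. 277.] [612. 279.]
mcross [ 461. -277.] [ 446. -272.]
moblong [437. 270.] [426. 273.]
tb [337. 108.] [326. 110.]
tn [646.   6.] [642.   4.]
can [558. 500.] [551. 505.]
mug [ 554. -507.] [ 537. -484.]
```

View pics/crop.png

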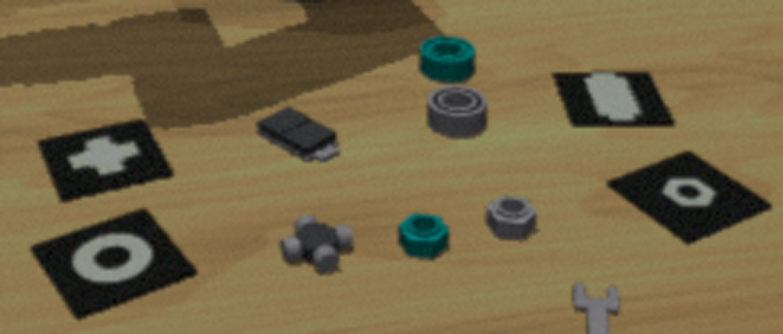

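View pics/wrist0.png

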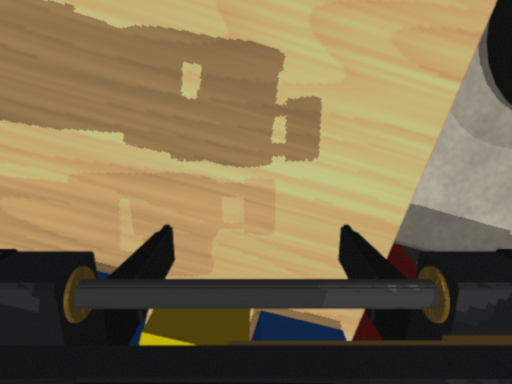

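The crop confirms it: the grey bearing and grey nut have turquoise look-alikes beside them. I'll use the grey ones. Next I move to a high overview pose.

Call:
{"method": "arm_command", "body": {
  "targets": [
    [184.4, -132.3, -30, 15.6, 1],
    [184.4, -132.3, -30, 15.6, 1],
    [184.4, -132.3, -30, 15.6, 1],
    [184.4, -132.3, -30, 15.6, 1],
    [184.4, -132.3, -30, 15.6, 1]
  ]
}}

```text
t: 0.85
eef_pos: [311.5, -422.6, 245.3]
tcp_rot: [3.141, -0.001, 0.001]
ft_force: [0.3, -0.5, 0.1]
opening: 1.002
grip_force: 0.0
```

Call:
{"method": "arm_command", "body": {
  "targets": [
    [140, -175, -50, 0, 1],
    [140, -175, -50, 0, 1],
    [140, -175, -50, 0, 1],
    [140, -175, -50, 0, 1],
    [140, -175, -50, 0, 1]
  ]
}}

```text
t: 1.35
eef_pos: [451.6, -247.7, 295.7]
tcp_rot: [3.141, -0.001, 0.001]
ft_force: [-0.2, -0.3, -1.3]
opening: 0.997
grip_force: 0.0
```

Call:
{"method": "arm_command", "body": {
  "targets": [
    [70, -200, -50, 0, 1],
    [70, -200, -50, 0, 1],
    [70, -200, -50, 0, 1],
    [70, -200, -50, 0, 1],
    [70, -200, -50, 0, 1]
  ]
}}

```text
t: 1.85
eef_pos: [521.0, -46.8, 345.8]
tcp_rot: [-3.141, -0.002, 0.002]
ft_force: [0.6, -0.5, 0.1]
opening: 1.0
grip_force: 0.0
```

Call:
{"method": "arm_command", "body": {
  "targets": [
    [0, 0, 0, 0, 1],
    [0, 0, 0, 0, 1],
    [0, 0, 0, 0, 1]
  ]
}}

```text
t: 2.15
eef_pos: [519.7, -51.1, 344.3]
tcp_rot: [3.141, 0.001, -0.002]
ft_force: [-0.3, -1.6, -0.6]
opening: 0.999
grip_force: 0.0
```

```bash
python3 - <<'E'
from h import *
L=look('wrist');save('w1.png',L[0]);np.savez('w1.npz',im=L[0],M=L[1],o=L[2:]);print(env.state()['eef_pos'],env.state()['tcp_rot'])
E
```

```text
[519.74406564 -51.26440469 344.29778592] [ 3.14149704e+00  6.07160791e-04 -1.91284467e-03]
```

View pics/w1.png

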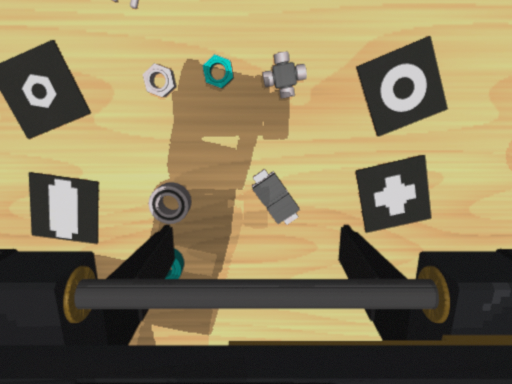

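The overview shows everything: hex mat (40,90), oblong mat (64,208), ring mat (403,87), cross mat (394,194), nut (159,80), bearing (170,202), cross (285,74) and pad (276,197). The turquoise nut is at (218,71) and the turquoise bearing at (172,265).

```bash
cat >> h.py <<'E'
def blobs(L,mask,amin):
    mask=cv2.morphologyEx(mask.astype(np.uint8)*255,cv2.MORPH_CLOSE,np.ones((3,3)))
    cs,_=cv2.findContours(mask,cv2.RETR_EXTERNAL,cv2.CHAIN_APPROX_NONE)
    return [c[:,0,:] for c in cs if cv2.contourArea(c)>amin]
def rect(L,c,z):
    p=cast(L,c,z).astype(np.float32); (cx,cy),(w,h),a=cv2.minAreaRect(p)
    if w<h: a-=90;w,h=h,w
    return np.round([cx,cy,w,h,a],1)
def rel(x,y,yaw=None):
    "tool shift and turn (deg) to world x,y,yaw(deg)"
    s=env.state(); R=Ro.from_euler('xyz',s['tcp_rot']).as_matrix(); w=np.degrees(np.arctan2(R[1,0],R[0,0]))
    d=R.T@(np.array([x,y,s['eef_pos'][2]])-s['eef_pos'])
    return np.round([d[0],d[1],0 if yaw is None else (w-yaw+90)%180-90],1), np.round(s['eef_pos'],1), round(w,1)
E
python3 - <<'E'
from h import *
D=np.load('w1.npz');L=(D['im'],D['M'],*D['o']);im=L[0];hsv=cv2.cvtColor(im,cv2.COLOR_RGB2HSV)
S,V=hsv[...,1].astype(int),hsv[...,2].astype(int)
roi=np.zeros(V.shape,bool);roi[8:247]=1;roi[220:,90:]=0
C=im.max(2).astype(int)-im.min(2)
for c in blobs(L,roi&(V<75),2500): print('mat',c.mean(0).round(),rect(L,c,6))
for c in blobs(L,roi&(C<22)&(V>75),150): print('grey',c.mean(0).round(),cv2.contourArea(c),*[rect(L,c,z) for z in (0,6,20)])
m=(roi&(C<28)); cv2.imwrite('pics/m.png',m*255)
for c in blobs(L,m,150): print('neutral',c.mean(0).round(),cv2.contourArea(c))
for n,(u,v) in dict(b=(170,202),n=(159,80),c=(285,74),p=(276,197)).items(): print(n,cast(L,(u,v),15).round())
E
```

```text
mat [395. 190.] [ 453.4 -277.6  109.9  109.5  -76.5]
mat [41. 89.] [616.6 275.1 112.3 110.1 -69.3]
mat [403.  86.] [ 620.3 -271.2  110.3  108.9  -67.9]
grey [168. 203.] 1012.0 [440.3  94.6  69.   63.1  89.9] [442.2  92.9  68.2  62.4  89.9] [446.4  88.9  66.3  60.7  89.9]
grey [ 63. 208.] 1535.0 [426.3 275.7 107.8  49.6  -7.5] [428.3 271.9 106.5  49.   -7.5] [432.9 263.  103.6  47.7  -7.5]
grey [394. 195.] 1027.0 [ 450.8 -281.9   65.6   65.4   57.6] [ 452.6 -279.2   64.8   64.6   57.6] [ 456.6 -273.    63.    62.9   57.6]
grey [275. 196.] 1277.5 [447.1 -82.6 100.2  44.6  34.4] [448.9 -82.3  99.   44.1  34.4] [453.  -81.4  96.3  42.8  34.4]
grey [39. 90.] 824.5 [617.2 280.8  52.7  47.1  80.5] [617.  276.9  52.   46.5  80.5] [616.5 267.9  50.6  45.2  80.5]
grey [159.  80.] 705.5 [632.3  95.3  46.4  44.3   9.5] [631.9  93.6  45.9  43.8   9.5] [631.   89.6  44.6  42.5   9.5]
grey [403.  87.] 1758.5 [ 620.9 -275.4   71.    69.3   89.9] [ 620.6 -272.8   70.2   68.5   89.9] [ 620.  -266.8   68.2   66.6   89.9]
grey [284.  75.] 1009.0 [639.1 -93.2  57.1  56.9  56.9] [638.6 -92.7  56.4  56.3  56.9] [637.5 -91.6  54.9  54.7  56.9]
neutral [170. 202.] 1219.5
neutral [ 63. 206.] 3867.5
neutral [274. 196.] 1307.0
neutral [395. 190.] 3805.5
neutral [159.  80.] 721.5
neutral [284.  74.] 1031.0
neutral [41. 89.] 5353.5
neutral [403.  86.] 5494.5
b [[444.  89.]]
n [[631.  91.]]
c [[639. -94.]]
p [[452. -84.]][ WARN:0@0.189] global loadsave.cpp:1063 imwrite_ Unsupported depth image for selected encoder is fallbacked to CV_8U.
```

Call:
{"method": "arm_command", "body": {
  "targets": [
    [-76, -142, 134, 0, 1],
    [-76, -142, 134, 0, 1],
    [-76, -142, 134, 0, 1],
    [-76, -142, 134, 0, 1],
    [-76, -142, 134, 0, 1]
  ]
}}

```text
t: 2.7
eef_pos: [441.0, 93.0, 207.9]
tcp_rot: [3.141, 0.005, 0.0]
ft_force: [-0.4, -0.5, -0.0]
opening: 1.0
grip_force: 0.0
```

Call:
{"method": "arm_command", "body": {
  "targets": [
    [0, 0, 0, 0, 1],
    [0, 0, 0, 0, 1],
    [0, 0, 0, 0, 1]
  ]
}}

```text
t: 3.0
eef_pos: [445.3, 90.8, 211.5]
tcp_rot: [3.142, -0.002, -0.002]
ft_force: [0.3, 0.1, -0.2]
opening: 1.001
grip_force: 0.0
```

```bash
cat >> h.py <<'E'
def masks(L):
    im=L[0].astype(int); C=im.max(2)-im.min(2); return C,im.max(2)
def near(L,bl,xy,z):
    return min(bl,key=lambda c:np.hypot(*(cast(L,c,z).mean(0)-xy)))
E
python3 - <<'E'
from h import *
L=look('wrist');save('w2.png',L[0]);C,V=masks(L)
roi=np.zeros(C.shape,bool);roi[:225]=1
for c in blobs(L,roi&(C<28),800): print(c.mean(0),c.min(0),c.max(0),[rect(L,c,z) for z in (0,28)])
E
```

```text
[257.41139241 175.97468354] [230 148] [285 204] [array([ 4.382e+02,  8.880e+01,  6.970e+01,  6.720e+01, -1.000e-01]), array([ 4.444e+02,  8.890e+01,  6.460e+01,  6.230e+01, -1.000e-01])]
[106.43804035 180.6167147 ] [ 61 133] [156 224] [array([428.3, 272.5, 112.8, 112.2,  81.7]), array([435.2, 259.2, 104.5, 104. ,  81.7])]
[402.42346939 166.60204082] [370 129] [436 205] [array([449.1, -86.8, 102. ,  48.2,  35.2]), array([454.5, -73.9,  94.5,  44.7,  35.2])]
[83.05454545 30.90606061] [18  0] [150  83] [array([607.5, 273.6, 112.5,  89.9, -69.3]), array([601.3, 260.2, 104.3,  83.4, -69.3])]
```

View pics/w2.png

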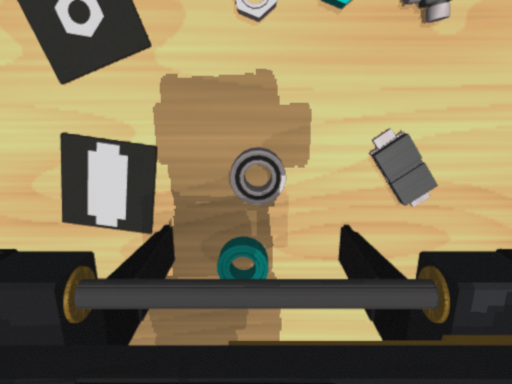

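The bearing sits at (257,176), almost under the tool, at about (444,89). I descend.

Call:
{"method": "arm_command", "body": {
  "targets": [
    [-0.5, 2, 50, 0, 1],
    [-0.5, 2, 100, 0, 1],
    [-0.5, 2, 140, 0, 1],
    [-0.5, 2, 165, 0, 1],
    [-0.5, 2, 170, 0, 1]
  ]
}}

```text
t: 3.55
eef_pos: [443.3, 89.1, 38.7]
tcp_rot: [3.141, 0.003, -0.002]
ft_force: [-0.5, -0.5, 0.1]
opening: 1.0
grip_force: 0.0
```

Call:
{"method": "arm_command", "body": {
  "targets": [
    [0, 0, 10, 0, 1],
    [0, 0, 20, 0, 1],
    [0, 0, 30, 0, 1],
    [0, 0, 36, 0, 1],
    [0, 0, 36, 0, 1]
  ]
}}

```text
t: 4.05
eef_pos: [443.5, 89.8, 4.2]
tcp_rot: [3.141, 0.001, -0.0]
ft_force: [-0.7, 0.1, 0.4]
opening: 1.003
grip_force: 0.0
```

Call:
{"method": "arm_command", "body": {
  "targets": [
    [0, 0, 0, 0, 0.6],
    [0, 0, 0, 0, 0.3],
    [0, 0, 0, 0, 0.3],
    [0, 0, 0, 0, 0.3],
    [0, 0, 0, 0, 0.3]
  ]
}}

```text
t: 4.55
eef_pos: [443.8, 89.8, 4.8]
tcp_rot: [3.142, -0.0, -0.0]
ft_force: [-0.5, -0.7, 1.8]
opening: 0.665
grip_force: 30.0
```

Call:
{"method": "arm_command", "body": {
  "targets": [
    [0, 0, -15, 0, 0.3],
    [0, 0, -45, 0, 0.3],
    [0, 0, -85, 0, 0.3],
    [0, 0, -125, 0, 0.3],
    [0, 0, -145, 0, 0.3]
  ]
}}

```text
t: 5.05
eef_pos: [444.0, 89.9, 152.3]
tcp_rot: [-3.142, -0.003, -0.0]
ft_force: [-0.1, 0.1, -3.6]
opening: 0.664
grip_force: 30.0
```

Call:
{"method": "arm_command", "body": {
  "targets": [
    [5, 15, 0, 0, 0.3],
    [14, 45, 0, 0, 0.3],
    [27, 85, 0, 0, 0.3],
    [40, 125, 0, 0, 0.3],
    [53, 165, 0, 0, 0.3]
  ]
}}

```text
t: 5.55
eef_pos: [496.5, -76.7, 149.4]
tcp_rot: [-3.141, 0.001, -0.0]
ft_force: [0.1, 0.8, -3.5]
opening: 0.665
grip_force: 30.0
```

Call:
{"method": "arm_command", "body": {
  "targets": [
    [13, 40, 0, 0, 0.3],
    [26, 80, 0, 0, 0.3],
    [39, 120, 0, 0, 0.3],
    [52, 160, 0, 0, 0.3],
    [60, 185, 0, 0, 0.3]
  ]
}}

```text
t: 6.05
eef_pos: [556.6, -262.9, 149.0]
tcp_rot: [-3.142, 0.001, -0.002]
ft_force: [0.1, 0.9, -3.1]
opening: 0.661
grip_force: 30.0
```

Call:
{"method": "arm_command", "body": {
  "targets": [
    [3, 12, 0, 0, 0.3],
    [3, 12, 0, 0, 0.3],
    [3, 12, 0, 0, 0.3],
    [3, 12, 0, 0, 0.3]
  ]
}}

```text
t: 6.45
eef_pos: [559.2, -270.8, 149.7]
tcp_rot: [-3.141, 0.001, 0.001]
ft_force: [-0.2, 1.2, -3.9]
opening: 0.664
grip_force: 30.0
```

```bash
cat >> h.py <<'E'
def mat(xy,name):
    L=look('wrist');save(name,L[0]);C,V=masks(L)
    ok=np.ones(C.shape,bool);ok[232:]=0
    m=near(L,blobs(L,ok&(C<28),2500),xy,6)
    print('mat',rect(L,m,6))
    ins=np.zeros(C.shape,np.uint8);cv2.fillPoly(ins,[m],1);ins=cv2.erode(ins,np.ones((5,5)))
    for c in blobs(L,(ins>0)&(V>120),300): print('paint',c.min(0),c.max(0),rect(L,c,6),'centroid',cast(L,c,6).mean(0).round(1))
    return L
E
python3 - <<'E'
from h import *
mat((620,-272),'w3.png');print(rel(620.4,-272.5))
E
```

```text
mat [ 620.6 -272.3  110.4  110.3   22.1]
paint [222  84] [293 157] [ 620.5 -272.7   68.2   67.7  -45.5] centroid [ 621.  -272.6]
(array([61.1,  1.6,  0. ]), array([ 559.3, -270.9,  149.8]), np.float64(0.0))
```

View pics/w3.png

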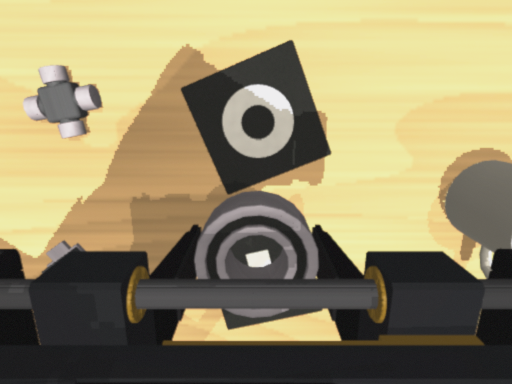

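The ring mat paint is at (258,121), i.e. (620.5,-272.5). The bearing is held level and centred in the fingers.

Call:
{"method": "arm_command", "body": {
  "targets": [
    [30, 1, 10, 0, 0.3],
    [55, 1.6, 40, 0, 0.3],
    [61.2, 1.6, 80, 0, 0.3],
    [61.2, 1.6, 115, 0, 0.3],
    [61.2, 1.6, 125, 0, 0.3]
  ]
}}

```text
t: 7.0
eef_pos: [619.1, -271.9, 21.0]
tcp_rot: [-3.139, 0.005, 0.001]
ft_force: [-0.9, 0.9, -3.9]
opening: 0.663
grip_force: 30.0
```

Call:
{"method": "arm_command", "body": {
  "targets": [
    [0, 0, 4, 0, 0.3],
    [0, 0, 8, 0, 0.3],
    [0, 0, 11, 0, 0.3],
    [0, 0, 12, 0, 0.3],
    [0, 0, 12.5, 0, 0.3]
  ]
}}

```text
t: 7.5
eef_pos: [621.0, -274.1, 13.0]
tcp_rot: [3.141, -0.001, -0.001]
ft_force: [-0.3, -0.0, -3.2]
opening: 0.663
grip_force: 30.0
```

Call:
{"method": "arm_command", "body": {
  "targets": [
    [0, 0, 0.5, 0, 0.3],
    [0, 0, 1, 0, 0.3],
    [0, 0, 1, 0, 0.3]
  ]
}}

```text
t: 7.8
eef_pos: [620.7, -273.9, 11.2]
tcp_rot: [3.141, -0.0, -0.0]
ft_force: [-0.0, -0.8, -3.8]
opening: 0.662
grip_force: 30.0
```

Call:
{"method": "arm_command", "body": {
  "targets": [
    [0, -1, 0.4, 0, 0.3],
    [0, -1, 0.6, 0, 0.3],
    [0, -1, 0.8, 0, 0.3],
    [0, -1, 0.8, 0, 0.3]
  ]
}}

```text
t: 8.2
eef_pos: [620.8, -273.0, 10.8]
tcp_rot: [3.141, -0.0, -0.0]
ft_force: [-2.3, -0.8, 4.1]
opening: 0.666
grip_force: 30.0
```

Call:
{"method": "arm_command", "body": {
  "targets": [
    [0, 0, 0.3, 0, 0.3],
    [0, 0, 0.5, 0, 0.3],
    [0, 0, 0.5, 0, 0.3]
  ]
}}

```text
t: 8.5
eef_pos: [620.8, -273.0, 10.8]
tcp_rot: [3.141, -0.001, -0.0]
ft_force: [-3.4, 0.6, 10.4]
opening: 0.663
grip_force: 30.0
```

Contact is made, so I release, back off and check.

Call:
{"method": "arm_command", "body": {
  "targets": [
    [0, 0, 0, 0, 0.8],
    [0, 0, 0, 0, 1],
    [0, 0, 0, 0, 1],
    [0, 0, 0, 0, 1]
  ]
}}

```text
t: 8.9
eef_pos: [620.7, -272.8, 9.6]
tcp_rot: [3.142, 0.0, -0.0]
ft_force: [-0.5, -0.7, 0.1]
opening: 0.94
grip_force: 0.0
```

Call:
{"method": "arm_command", "body": {
  "targets": [
    [0, 0, -10, 0, 1],
    [0, 0, -45, 0, 1],
    [-20, 0, -95, 0, 1],
    [-50, 0, -140, 0, 1],
    [-60, 0, -155, 0, 1]
  ]
}}

```text
t: 9.4
eef_pos: [560.1, -273.1, 169.1]
tcp_rot: [3.139, -0.003, -0.0]
ft_force: [0.4, 0.1, 0.6]
opening: 0.999
grip_force: 0.0
```

Call:
{"method": "arm_command", "body": {
  "targets": [
    [0, 0, 0, 0, 1],
    [0, 0, 0, 0, 1],
    [0, 0, 0, 0, 1]
  ]
}}

```text
t: 9.7
eef_pos: [560.8, -272.6, 163.7]
tcp_rot: [-3.141, 0.001, -0.0]
ft_force: [0.2, -0.1, -0.2]
opening: 1.001
grip_force: 0.0
```

```bash
python3 - <<'E'
from h import *
L=look('wrist');save('w4.png',L[0]);C,V=masks(L)
m=near(L,blobs(L,C<28,2500),(620,-272),6);print(rect(L,m,6))
g=cv2.cvtColor(L[0],cv2.COLOR_RGB2GRAY)
for c in blobs(L,(C<28)&(V>75),400):
  p=cast(L,c,34)
  if np.hypot(*(p.mean(0)-(620,-272)))<40: print(rect(L,c,34),rect(L,c,6))
u=proj(L,[[620.5,-272.5,6]])[0].astype(int);print(u)
cr=L[0][max(0,u[1]-70):u[1]+80,u[0]-80:u[0]+80];save('w4c.png',cv2.resize(cr,None,fx=3,fy=3))
E
```

```text
[ 620.6 -272.3  110.5  110.3  -68. ]
[ 621.1 -273.2   65.2   63.3   17.5] [ 619.4 -273.1   71.3   69.2   17.5]
[255 122]
```

View pics/w4c.png

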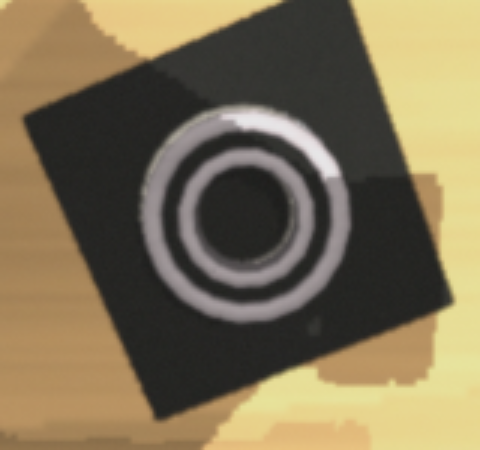

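The bearing lies flat and centred on its ring, within about 1 mm. Next is the nut.

Call:
{"method": "arm_command", "body": {
  "targets": [
    [35, -183, -18, 0, 1],
    [35, -183, -18, 0, 1],
    [35, -183, -18, 0, 1],
    [35, -183, -18, 0, 1]
  ]
}}

```text
t: 10.15
eef_pos: [596.1, -87.0, 181.7]
tcp_rot: [-3.141, 0.002, 0.001]
ft_force: [0.8, -0.2, 0.5]
opening: 1.0
grip_force: 0.0
```

Call:
{"method": "arm_command", "body": {
  "targets": [
    [35, -183, -18, 0, 1],
    [35, -183, -18, 0, 1],
    [35, -183, -18, 0, 1],
    [35, -183, -18, 0, 1]
  ]
}}

```text
t: 10.55
eef_pos: [631.1, 96.4, 199.6]
tcp_rot: [-3.142, 0.002, 0.001]
ft_force: [0.4, -0.8, -1.2]
opening: 1.002
grip_force: 0.0
```

Call:
{"method": "arm_command", "body": {
  "targets": [
    [0, 0, 0, 0, 1],
    [0, 0, 0, 0, 1],
    [0, 0, 0, 0, 1]
  ]
}}

```text
t: 10.85
eef_pos: [630.7, 92.4, 199.8]
tcp_rot: [3.141, 0.002, -0.001]
ft_force: [-0.5, -0.6, 0.6]
opening: 0.996
grip_force: 0.0
```

```bash
python3 - <<'E'
from h import *
L=look('wrist');C,V=masks(L);C[230:]=99
c=near(L,blobs(L,(C<28)&(V>75),400),(632,93),12)
for z in (0,10,20): print(rect(L,c,z))
p=cast(L,c,16);h=cv2.convexHull(p.astype(np.float32));ap=cv2.approxPolyDP(h,4,True)[:,0];print(ap.round(1).tolist())
e=np.roll(ap,-1,0)-ap;print(np.c_[np.hypot(*e.T),np.degrees(np.arctan2(e[:,1],e[:,0]))%60].round(1).tolist())
print(rel(632,92))
u=c.mean(0).astype(int);print(u);cr=L[0][max(0,u[1]-60):u[1]+60,u[0]-100:u[0]+100];save('w5.png',cv2.resize(cr,None,fx=3.5,fy=3.5))
E
```

```text
[627.7  91.7  50.1  43.    8.8]
[629.8  91.7  48.7  41.8   8.8]
[632.   91.7  47.4  40.6   8.8]
[[654.7999877929688, 95.5], [642.5, 111.19999694824219], [614.7000122070312, 108.19999694824219], [607.5999755859375, 87.5999984741211], [621.7000122070312, 70.5999984741211], [648.0999755859375, 75.4000015258789]]
[[20.0, 8.100000381469727], [27.899999618530273, 6.099999904632568], [21.799999237060547, 10.800000190734863], [22.100000381469727, 9.800000190734863], [26.799999237060547, 10.399999618530273], [21.100000381469727, 11.399999618530273]]
(array([1.3, 0.1, 0. ]), array([630.7,  92.1, 200.1]), np.float64(-0.1))
[256 174]
```

View pics/w5.png

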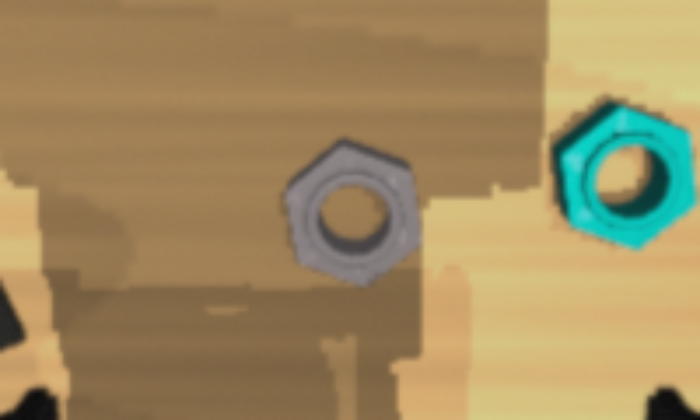

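Call:
{"method": "arm_command", "body": {
  "targets": [
    [0.8, 0.3, 50, -5, 0.65],
    [0.8, 0.3, 100, -8.9, 0.65],
    [0.8, 0.3, 135, -8.9, 0.65],
    [0.8, 0.3, 155, -8.9, 0.65],
    [0.8, 0.3, 160, -8.9, 0.65]
  ]
}}

```text
t: 11.4
eef_pos: [630.5, 91.4, 38.2]
tcp_rot: [-3.141, 0.004, 0.153]
ft_force: [-0.0, -0.6, -0.4]
opening: 0.665
grip_force: 0.0
```

Call:
{"method": "arm_command", "body": {
  "targets": [
    [0, 0, 10, 0, 0.65],
    [0, 0, 22, 0, 0.65],
    [0, 0, 32, 0, 0.65],
    [0, 0, 36, 0, 0.65],
    [0, 0, 36, 0, 0.65]
  ]
}}

```text
t: 11.9
eef_pos: [631.5, 92.8, 4.4]
tcp_rot: [3.142, 0.001, 0.155]
ft_force: [-0.7, -0.5, -1.3]
opening: 0.653
grip_force: 0.0
```

Call:
{"method": "arm_command", "body": {
  "targets": [
    [0, 0, 0, 0, 0.3],
    [0, 0, 0, 0, 0.2],
    [0, 0, 0, 0, 0.2],
    [0, 0, 0, 0, 0.2],
    [0, 0, 0, 0, 0.2]
  ]
}}

```text
t: 12.4
eef_pos: [631.9, 92.8, 5.2]
tcp_rot: [3.141, -0.001, 0.155]
ft_force: [-0.8, -0.5, 4.7]
opening: 0.427
grip_force: 30.0
```

Call:
{"method": "arm_command", "body": {
  "targets": [
    [0, 0, -15, 0, 0.2],
    [0, 0, -45, 0, 0.2],
    [0, 0, -85, 0, 0.2],
    [0, 0, -125, 0, 0.2],
    [0, 0, -145, 0, 0.2]
  ]
}}

```text
t: 12.9
eef_pos: [632.5, 92.9, 154.3]
tcp_rot: [3.141, -0.004, 0.155]
ft_force: [0.6, -0.4, -1.4]
opening: 0.429
grip_force: 30.0
```

Call:
{"method": "arm_command", "body": {
  "targets": [
    [-5, -19, 0, -3, 0.2],
    [-15, -57, 0, -6, 0.2],
    [-25, -95, 0, -9, 0.2],
    [-35, -133, 0, -11.9, 0.2],
    [-43, -163, 0, -11.9, 0.2]
  ]
}}

```text
t: 13.4
eef_pos: [561.8, 249.5, 149.1]
tcp_rot: [-3.141, 0.002, 0.367]
ft_force: [1.4, 0.5, -1.9]
opening: 0.432
grip_force: 30.0
```

Call:
{"method": "arm_command", "body": {
  "targets": [
    [0, -8, 0, 0, 0.2],
    [0, -8, 0, 0, 0.2],
    [0, -8, 0, 0, 0.2],
    [0, -8, 0, 0, 0.2]
  ]
}}

```text
t: 13.8
eef_pos: [561.6, 253.7, 149.6]
tcp_rot: [3.141, 0.0, 0.362]
ft_force: [-0.4, -0.1, -1.8]
opening: 0.429
grip_force: 30.0
```

```bash
python3 - <<'E'
from h import *
mat((617,276),'w6.png');print(rel(616.8,276,20.7))
E
```

```text
mat [617.1 275.6 110.6 109.3 -69.3]
paint [231  96] [278 150] [616.9 275.6  50.3  44.5  80.9] centroid [617.1 275.5]
(array([59.5, -1.4,  0. ]), array([561.6, 253.7, 149.6]), np.float64(20.7))
```

View pics/w6.png

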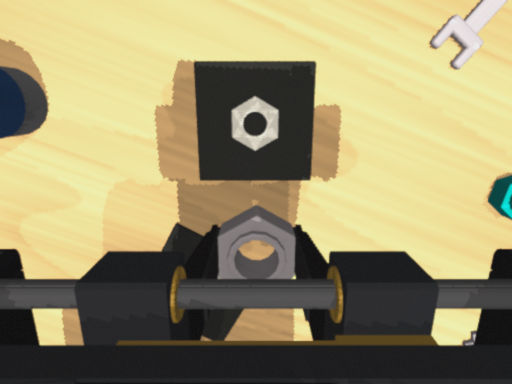

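The hex paint is at (255,123), i.e. (617,275.5), and the held nut is aligned with it.

Call:
{"method": "arm_command", "body": {
  "targets": [
    [30, -0.8, 10, 0, 0.2],
    [54, -0.8, 40, 0, 0.2],
    [59.5, -0.8, 80, 0, 0.2],
    [59.5, -0.8, 115, 0, 0.2],
    [59.5, -0.8, 125, 0, 0.2]
  ]
}}

```text
t: 14.35
eef_pos: [615.2, 275.0, 20.8]
tcp_rot: [-3.141, 0.006, 0.361]
ft_force: [0.5, -0.8, -1.8]
opening: 0.432
grip_force: 30.0
```

Call:
{"method": "arm_command", "body": {
  "targets": [
    [0, 0, 4, 0, 0.2],
    [0, 0, 8, 0, 0.2],
    [0, 0, 11, 0, 0.2],
    [0, 0, 12, 0, 0.2],
    [0, 0, 12, 0, 0.2]
  ]
}}

```text
t: 14.85
eef_pos: [616.9, 276.7, 13.6]
tcp_rot: [3.141, -0.001, 0.363]
ft_force: [0.4, -0.6, -2.6]
opening: 0.429
grip_force: 30.0
```

Call:
{"method": "arm_command", "body": {
  "targets": [
    [0, 0, 0.5, 0, 0.2],
    [0, 0, 1, 0, 0.2],
    [0, 0, 1.3, 0, 0.2],
    [0, 0, 1.3, 0, 0.2]
  ]
}}

```text
t: 15.25
eef_pos: [616.5, 276.6, 11.4]
tcp_rot: [3.142, 0.0, 0.363]
ft_force: [-0.3, -0.7, -1.3]
opening: 0.428
grip_force: 30.0
```

Call:
{"method": "arm_command", "body": {
  "targets": [
    [0, 1, 0.4, 0, 0.2],
    [0, 1, 0.8, 0, 0.2],
    [0, 1, 1, 0, 0.2],
    [0, 1, 1, 0, 0.2]
  ]
}}

```text
t: 15.65
eef_pos: [617.0, 275.8, 11.3]
tcp_rot: [3.142, -0.001, 0.363]
ft_force: [-3.3, 0.8, 6.9]
opening: 0.429
grip_force: 30.0
```

Call:
{"method": "arm_command", "body": {
  "targets": [
    [0, 0, 0.3, 0, 0.2],
    [0, 0, 0.3, 0, 0.2],
    [0, 0, 0.3, 0, 0.2]
  ]
}}

```text
t: 15.95
eef_pos: [617.0, 275.8, 11.2]
tcp_rot: [3.142, -0.001, 0.363]
ft_force: [-4.8, 1.0, 9.1]
opening: 0.429
grip_force: 30.0
```

Contact is made, so I release and look.

Call:
{"method": "arm_command", "body": {
  "targets": [
    [0, 0, 0, 0, 0.6],
    [0, 0, 0, 0, 0.7],
    [0, 0, 0, 0, 0.7],
    [0, 0, 0, 0, 0.7]
  ]
}}

```text
t: 16.35
eef_pos: [616.9, 275.5, 10.0]
tcp_rot: [3.141, 0.0, 0.363]
ft_force: [0.1, -0.9, 0.5]
opening: 0.68
grip_force: 0.0
```

Call:
{"method": "arm_command", "body": {
  "targets": [
    [0, 0, -10, 0, 0.7],
    [0, 0, -45, 0, 0.7],
    [-20, 0, -95, 0, 1],
    [-50, 0, -140, 0, 1],
    [-60, 0, -155, 0, 1]
  ]
}}

```text
t: 16.85
eef_pos: [560.1, 254.1, 169.3]
tcp_rot: [3.141, -0.004, 0.363]
ft_force: [0.7, 0.1, -0.1]
opening: 0.894
grip_force: 0.0
```

Call:
{"method": "arm_command", "body": {
  "targets": [
    [0, 0, 0, 0, 1],
    [0, 0, 0, 0, 1],
    [0, 0, 0, 0, 1]
  ]
}}

```text
t: 17.15
eef_pos: [560.9, 254.4, 164.1]
tcp_rot: [3.142, 0.001, 0.362]
ft_force: [0.6, -0.3, 0.7]
opening: 0.996
grip_force: 0.0
```

```bash
python3 - <<'E'
from h import *
L=look('wrist');C,V=masks(L)
m=near(L,blobs(L,C<28,2500),(617,275),6);print(rect(L,m,6))
for c in blobs(L,(C<28)&(V>75),300):
  p=cast(L,c,22)
  if np.hypot(*(p.mean(0)-(617,275)))<30: print([rect(L,c,z) for z in (6,22,26)])
u=proj(L,[[617,275.5,6]])[0].astype(int);print(u)
cr=L[0][max(0,u[1]-70):u[1]+80,u[0]-80:u[0]+80];save('w7c.png',cv2.resize(cr,None,fx=3,fy=3))
E
```

```text
[616.9 275.6 110.6 110.2 -69.2]
[array([616. , 275.3,  51.9,  45.1,  19.6]), array([616.9, 275.6,  49.3,  42.9,  19.6]), array([617.1, 275.6,  48.7,  42.4,  19.6])]
[255 122]
```

View pics/w7c.png

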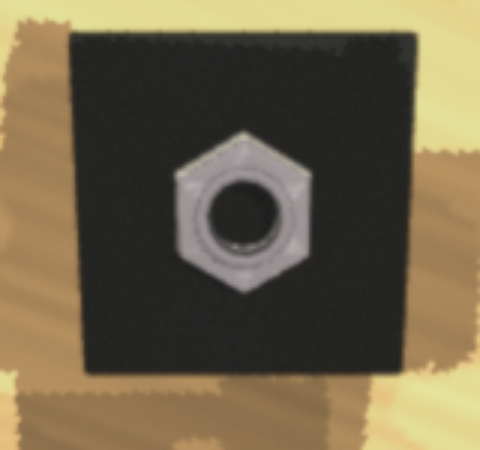

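The nut is centred and aligned. Next is the cross.

Call:
{"method": "arm_command", "body": {
  "targets": [
    [-25, 175, -18, 0, 1],
    [-25, 175, -18, 0, 1],
    [-25, 175, -18, 0, 1],
    [-25, 175, -18, 0, 1]
  ]
}}

```text
t: 17.6
eef_pos: [600.2, 78.7, 182.1]
tcp_rot: [-3.142, 0.002, 0.361]
ft_force: [0.2, 0.9, -0.5]
opening: 0.995
grip_force: 0.0
```

Call:
{"method": "arm_command", "body": {
  "targets": [
    [-25, 175, -18, 0, 1],
    [-25, 175, -18, 0, 1],
    [-25, 175, -18, 0, 1],
    [-25, 175, -18, 0, 1]
  ]
}}

```text
t: 18.0
eef_pos: [638.8, -94.3, 199.9]
tcp_rot: [-3.141, 0.001, 0.36]
ft_force: [0.4, 1.1, 0.0]
opening: 1.001
grip_force: 0.0
```

Call:
{"method": "arm_command", "body": {
  "targets": [
    [0, 0, 0, 0, 1],
    [0, 0, 0, 0, 1],
    [0, 0, 0, 0, 1]
  ]
}}

```text
t: 18.3
eef_pos: [638.0, -89.6, 200.3]
tcp_rot: [-3.141, 0.001, 0.363]
ft_force: [-0.4, -0.3, 0.1]
opening: 1.004
grip_force: 0.0
```

```bash
python3 - <<'E'
from h import *
L=look('wrist');C,V=masks(L);C[230:]=99
c=near(L,blobs(L,(C<28),400),(638,-93),11);print(c.mean(0))
for z in (0,11,22): print(rect(L,c,z))
p=cast(L,c,11);q=p-p.mean(0)
M=cv2.moments(p.astype(np.float32)[:,None]);ctr=np.array([M['m10'],M['m01']])/M['m00'];print('ctr',ctr)
q=p-ctr;r=np.hypot(*q.T);a=np.arctan2(q[:,1],q[:,0])
w=r>25;print('4-fold yaw',np.degrees(np.angle((np.exp(4j*a)*np.where(w,r,0)).sum())/4))
print('perp 4-fold area',np.degrees(np.angle((np.exp(4j*a)*r**4).sum())/4))
u=c.mean(0).astype(int);cr=L[0][max(0,u[1]-60):u[1]+60,u[0]-80:u[0]+80];save('w8.png',cv2.resize(cr,None,fx=4,fy=4))
print(rel(638,-93))
E
```

```text
[258.21164021 174.47619048]
[635.7 -93.6  58.5  58.2 -34.3]
[637.9 -92.7  56.8  56.5 -34.3]
[640.1 -91.8  55.   54.8 -34.3]
ctr [637.46532783 -92.73402765]
4-fold yaw 10.994239957291933
perp 4-fold area 11.038471687597417
(array([-1.3,  3.4,  0. ]), array([638. , -89.3, 200.6]), np.float64(20.8))
```

View pics/w8.png

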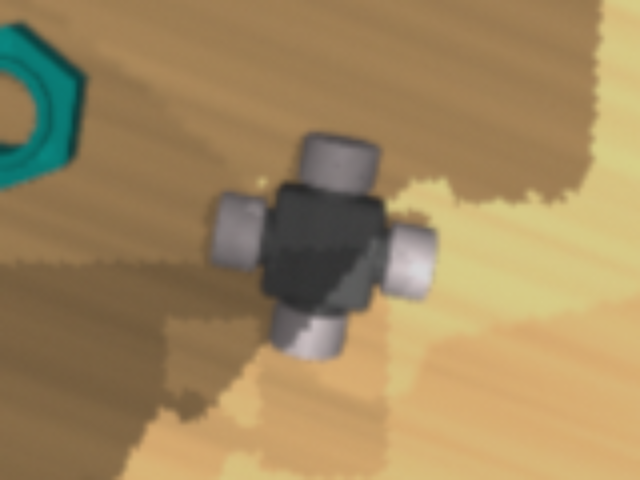

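The cross is at (258,174) in the full frame, yaw about 11°, with its centre at (637.7,-92.7).

Call:
{"method": "arm_command", "body": {
  "targets": [
    [-1.5, 3.1, 50, 5, 0.9],
    [-1.5, 3.1, 100, 9.8, 0.9],
    [-1.5, 3.1, 135, 9.8, 0.9],
    [-1.5, 3.1, 155, 9.8, 0.9],
    [-1.5, 3.1, 160, 9.8, 0.9]
  ]
}}

```text
t: 18.85
eef_pos: [636.7, -92.5, 38.7]
tcp_rot: [-3.14, 0.004, 0.193]
ft_force: [0.5, 0.4, 0.0]
opening: 0.899
grip_force: 0.0
```

Call:
{"method": "arm_command", "body": {
  "targets": [
    [0, 0, 10, 0, 0.9],
    [0, 0, 22, 0, 0.9],
    [0, 0, 32, 0, 0.9],
    [0, 0, 36, 0, 0.9],
    [0, 0, 36, 0, 0.9]
  ]
}}

```text
t: 19.35
eef_pos: [637.7, -94.1, 4.8]
tcp_rot: [-3.141, 0.001, 0.191]
ft_force: [-0.0, -0.5, 0.5]
opening: 0.898
grip_force: 0.0
```

Call:
{"method": "arm_command", "body": {
  "targets": [
    [0, 0, 0, 0, 0.6],
    [0, 0, 0, 0, 0.3],
    [0, 0, 0, 0, 0.3],
    [0, 0, 0, 0, 0.3],
    [0, 0, 0, 0, 0.3]
  ]
}}

```text
t: 19.85
eef_pos: [638.0, -94.0, 5.6]
tcp_rot: [3.141, -0.0, 0.191]
ft_force: [-0.8, 0.9, 3.7]
opening: 0.648
grip_force: 30.0
```

Call:
{"method": "arm_command", "body": {
  "targets": [
    [0, 0, -15, 0, 0.3],
    [0, 0, -45, 0, 0.3],
    [0, 0, -85, 0, 0.3],
    [0, 0, -125, 0, 0.3],
    [0, 0, -145, 0, 0.3]
  ]
}}

```text
t: 20.35
eef_pos: [638.7, -94.3, 154.7]
tcp_rot: [3.14, -0.004, 0.192]
ft_force: [1.3, -0.4, -2.3]
opening: 0.649
grip_force: 30.0
```

Call:
{"method": "arm_command", "body": {
  "targets": [
    [-13, 7, 0, 0, 0.3],
    [-40, 21, 0, 0, 0.3],
    [-75, 40, 0, 0, 0.3],
    [-110, 59, 0, 0, 0.3],
    [-145, 78, 0, -2.6, 0.3]
  ]
}}

```text
t: 20.85
eef_pos: [507.6, -198.9, 149.1]
tcp_rot: [-3.14, 0.002, 0.237]
ft_force: [0.2, -0.6, -3.0]
opening: 0.651
grip_force: 30.0
```

Call:
{"method": "arm_command", "body": {
  "targets": [
    [-35, 19, 0, 0, 0.3],
    [-70, 38, 0, 0, 0.3],
    [-105, 56, 0, 0, 0.3],
    [-127, 68, 0, 0, 0.3],
    [-131, 70, 0, 0, 0.3]
  ]
}}

```text
t: 21.35
eef_pos: [396.5, -298.1, 149.4]
tcp_rot: [-3.14, 0.001, 0.234]
ft_force: [-0.5, 1.7, -2.1]
opening: 0.65
grip_force: 30.0
```

Call:
{"method": "arm_command", "body": {
  "targets": [
    [0, 0, 0, 0, 0.3],
    [0, 0, 0, 0, 0.3],
    [0, 0, 0, 0, 0.3],
    [0, 0, 0, 0, 0.3]
  ]
}}

```text
t: 21.75
eef_pos: [400.0, -296.4, 150.1]
tcp_rot: [-3.141, 0.0, 0.238]
ft_force: [-0.5, -0.3, -2.2]
opening: 0.648
grip_force: 30.0
```

```bash
python3 - <<'E'
from h import *
L=mat((453,-278),'w9.png');print(rel(453,-278.5,13.5))
E
```

```text
mat [ 452.9 -278.9  110.5  109.3  -76.4]
paint [216  92] [285 162] [ 453.  -279.1   62.7   62.6  -32. ] centroid [ 453.4 -278.9]
(array([55.8, -4.9,  0.1]), array([ 399.9, -296.5,  150.1]), np.float64(13.6))
```

Call:
{"method": "arm_command", "body": {
  "targets": [
    [28, -3, 10, 0, 0.3],
    [50, -4.5, 40, 0, 0.3],
    [55.7, -4.5, 80, 0, 0.3],
    [55.7, -4.5, 115, 0, 0.3],
    [55.7, -4.5, 125, 0, 0.3]
  ]
}}

```text
t: 22.3
eef_pos: [451.8, -278.2, 22.3]
tcp_rot: [-3.138, 0.003, 0.238]
ft_force: [0.6, -0.4, -1.5]
opening: 0.648
grip_force: 30.0
```

Call:
{"method": "arm_command", "body": {
  "targets": [
    [0, 0, 4, 0, 0.3],
    [0, 0, 8, 0, 0.3],
    [0, 0, 11, 0, 0.3],
    [0, 0, 12, 0, 0.3],
    [0, 0, 12, 0, 0.3]
  ]
}}

```text
t: 22.8
eef_pos: [452.8, -279.8, 13.9]
tcp_rot: [3.141, -0.001, 0.237]
ft_force: [-0.4, 0.1, -2.5]
opening: 0.647
grip_force: 30.0
```

Call:
{"method": "arm_command", "body": {
  "targets": [
    [0, 0, 0, 0, 0.3],
    [0, 0, 0.5, 0, 0.3],
    [0, 0, 0.5, 0, 0.3],
    [0, 0, 0.5, 0, 0.3]
  ]
}}

```text
t: 23.2
eef_pos: [452.6, -279.6, 12.8]
tcp_rot: [3.141, 0.0, 0.237]
ft_force: [1.0, -0.7, -1.7]
opening: 0.65
grip_force: 30.0
```

Shift (+0.3,+0.5) and lower the rest of the way.

Call:
{"method": "arm_command", "body": {
  "targets": [
    [0.4, -0.5, 0.5, 0, 0.3],
    [0.4, -0.5, 1, 0, 0.3],
    [0.4, -0.5, 1.5, 0, 0.3],
    [0.4, -0.5, 1.8, 0, 0.3],
    [0.4, -0.5, 1.8, 0, 0.3]
  ]
}}

```text
t: 23.7
eef_pos: [452.9, -279.0, 11.5]
tcp_rot: [3.141, -0.0, 0.237]
ft_force: [-2.5, 1.5, 7.4]
opening: 0.65
grip_force: 30.0
```

Call:
{"method": "arm_command", "body": {
  "targets": [
    [0, 0, 0.4, 0, 0.3],
    [0, 0, 0.4, 0, 0.3],
    [0, 0, 0.4, 0, 0.3]
  ]
}}

```text
t: 24.0
eef_pos: [452.9, -279.0, 11.5]
tcp_rot: [3.141, -0.0, 0.237]
ft_force: [-3.4, 1.8, 13.3]
opening: 0.653
grip_force: 30.0
```

Call:
{"method": "arm_command", "body": {
  "targets": [
    [0, 0, 0, 0, 0.8],
    [0, 0, 0, 0, 0.95],
    [0, 0, 0, 0, 0.95],
    [0, 0, 0, 0, 0.95]
  ]
}}

```text
t: 24.4
eef_pos: [452.8, -279.0, 10.4]
tcp_rot: [-3.142, 0.0, 0.237]
ft_force: [0.0, -0.4, -1.0]
opening: 0.919
grip_force: 0.0
```

Call:
{"method": "arm_command", "body": {
  "targets": [
    [0, 0, -10, 0, 0.95],
    [0, 0, -45, 0, 0.95],
    [-15, 0, -95, 0, 1],
    [-40, 0, -140, 0, 1],
    [-50, 0, -155, 0, 1]
  ]
}}

```text
t: 24.9
eef_pos: [403.7, -291.3, 169.7]
tcp_rot: [3.138, -0.002, 0.237]
ft_force: [0.6, -0.1, -0.6]
opening: 0.995
grip_force: 0.0
```

Call:
{"method": "arm_command", "body": {
  "targets": [
    [0, 0, 0, 0, 1],
    [0, 0, 0, 0, 1],
    [0, 0, 0, 0, 1]
  ]
}}

```text
t: 25.2
eef_pos: [404.3, -290.3, 164.6]
tcp_rot: [-3.14, 0.001, 0.237]
ft_force: [0.7, -1.2, -1.3]
opening: 0.995
grip_force: 0.0
```

```bash
python3 - <<'E'
from h import *
L=look('wrist');C,V=masks(L)
m=near(L,blobs(L,C<28,2500),(453,-279),6);print(rect(L,m,6))
u=proj(L,[[453,-279,6]])[0].astype(int);print(u)
cr=L[0][max(0,u[1]-70):u[1]+80,u[0]-80:u[0]+80];save('w10c.png',cv2.resize(cr,None,fx=3.5,fy=3.5))
for n in ['cross arms']:
  ins=np.zeros(C.shape,np.uint8);cv2.fillPoly(ins,[m],1);ins=cv2.erode(ins,np.ones((5,5)))
  P=[cast(L,c,19).mean(0) for c in blobs(L,(ins>0)&(V>85),60)];print(np.round(P,1).tolist())
E
```

```text
[ 453.1 -278.9  110.6  110.3  -76.4]
[256 132]
[[429.5, -284.4], [460.3, -302.7], [462.8, -265.5]]
```

View pics/w10c.png

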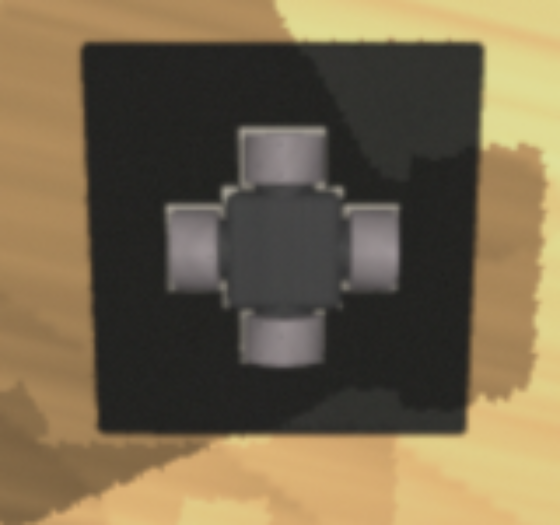

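The cross is aligned and centred. Next is the pad.

Call:
{"method": "arm_command", "body": {
  "targets": [
    [92, -190, -35, -20.9, 1],
    [92, -190, -35, -20.9, 1],
    [92, -190, -35, -20.9, 1],
    [92, -190, -35, -20.9, 1],
    [92, -190, -35, -20.9, 1]
  ]
}}

```text
t: 25.75
eef_pos: [449.5, -80.6, 200.2]
tcp_rot: [-3.14, 0.0, 0.605]
ft_force: [-0.2, -0.5, -0.3]
opening: 1.002
grip_force: 0.0
```

Call:
{"method": "arm_command", "body": {
  "targets": [
    [0, 0, 0, 0, 1],
    [0, 0, 0, 0, 1],
    [0, 0, 0, 0, 1],
    [0, 0, 0, 0, 1]
  ]
}}

```text
t: 26.15
eef_pos: [448.9, -85.4, 200.1]
tcp_rot: [-3.141, 0.001, 0.6]
ft_force: [-0.1, 0.6, -0.1]
opening: 1.002
grip_force: 0.0
```

```bash
python3 - <<'E'
from h import *
L=look('wrist');C,V=masks(L);C[225:]=99;save('w11.png',L[0])
c=near(L,blobs(L,(C<28),800),(449,-83),8);print(c.min(0),c.max(0))
for z in (0,6,17): print(rect(L,c,z))
print(rel(449,-83,34.5))
E
```

```text
[234 129] [273 212]
[447.9 -83.4  99.7  45.1  35.2]
[448.9 -82.8  98.1  44.4  35.2]
[450.9 -81.6  95.2  43.   35.2]
(array([ 1.4, -1.8, -0.1]), array([448.9, -85.3, 200.2]), np.float64(34.4))
```

Call:
{"method": "arm_command", "body": {
  "targets": [
    [1, -2.1, 50, -0.8, 0.8],
    [1, -2.1, 100, -0.8, 0.8],
    [1, -2.1, 135, -0.8, 0.8],
    [1, -2.1, 155, -0.8, 0.8],
    [1, -2.1, 160, -0.8, 0.8]
  ]
}}

```text
t: 26.7
eef_pos: [447.7, -82.5, 38.5]
tcp_rot: [-3.139, 0.002, 0.614]
ft_force: [-0.5, 0.5, -0.1]
opening: 0.8
grip_force: 0.0
```

Call:
{"method": "arm_command", "body": {
  "targets": [
    [0, 0, 10, 0, 0.8],
    [0, 0, 22, 0, 0.8],
    [0, 0, 32, 0, 0.8],
    [0, 0, 36.5, 0, 0.8],
    [0, 0, 36.5, 0, 0.8]
  ]
}}

```text
t: 27.2
eef_pos: [448.7, -82.2, 3.9]
tcp_rot: [-3.141, 0.0, 0.615]
ft_force: [-0.3, -0.0, 0.4]
opening: 0.8
grip_force: 0.0
```

Call:
{"method": "arm_command", "body": {
  "targets": [
    [0, 0, 0, 0, 0.5],
    [0, 0, 0, 0, 0.2],
    [0, 0, 0, 0, 0.2],
    [0, 0, 0, 0, 0.2],
    [0, 0, 0, 0, 0.2]
  ]
}}

```text
t: 27.7
eef_pos: [448.8, -82.2, 4.2]
tcp_rot: [3.141, -0.0, 0.616]
ft_force: [-0.1, 0.4, 3.1]
opening: 0.458
grip_force: 30.0
```

Call:
{"method": "arm_command", "body": {
  "targets": [
    [0, 0, -15, 0, 0.2],
    [0, 0, -50, 0, 0.2],
    [0, 0, -95, 0, 0.2],
    [0, 0, -140, 0, 0.2],
    [0, 0, -170, 0, 0.2]
  ]
}}

```text
t: 28.2
eef_pos: [448.8, -82.1, 176.7]
tcp_rot: [3.14, -0.001, 0.616]
ft_force: [0.5, -0.0, -3.2]
opening: 0.46
grip_force: 30.0
```

Call:
{"method": "arm_command", "body": {
  "targets": [
    [9, -18, -3, 6, 0.2],
    [25, -53, -8, 14, 0.2],
    [43, -88, -12, 22, 0.2],
    [61, -123, -15, 30, 0.2],
    [78, -158, -15, 38, 0.2]
  ]
}}

```text
t: 28.7
eef_pos: [421.5, 88.8, 189.2]
tcp_rot: [3.142, -0.0, -0.037]
ft_force: [1.2, -0.3, -3.8]
opening: 0.46
grip_force: 30.0
```

```bash
python3 - <<'E'
from h import *
print(rel(415,125,-7.5))
E
```

```text
(array([ -7.9, -35.9,   5.4]), array([421.5,  88.8, 189.2]), np.float64(-2.1))
```

Call:
{"method": "arm_command", "body": {
  "targets": [
    [-8, -33, 0, 4.7, 0.2],
    [-8, -33, 0, 4.7, 0.2],
    [-8, -33, 0, 4.7, 0.2],
    [-8, -33, 0, 4.7, 0.2],
    [-8, -33, 0, 4.7, 0.2]
  ]
}}

```text
t: 29.2
eef_pos: [415.3, 119.9, 188.9]
tcp_rot: [3.141, 0.0, -0.114]
ft_force: [-0.2, 0.2, -2.5]
opening: 0.458
grip_force: 30.0
```

```bash
python3 - <<'E'
from h import *
L=mat((428,272),'w12.png');print(rel(428.3,272,-7.5))
C,V=masks(L);print([ (c.min(0),c.max(0)) for c in blobs(L,C<28,2000)])
z=env.state()['eef_pos'][2]-4.2
E
```

```text
mat [429.6 269.5 110.9 110.2  81.6]
paint [ 98 132] [144 222] [429.1 271.  103.6  47.3  -8.4] centroid [430.1 270.8]
(array([  -4.4, -152.6,    0.9]), array([415.3, 119.9, 188.9]), np.float64(-6.6))
[(array([  0, 158], dtype=int32), array([511, 383], dtype=int32)), (array([ 68, 127], dtype=int32), array([173, 225], dtype=int32)), (array([15,  0], dtype=int32), array([151,  72], dtype=int32))]
```

View pics/w12.png

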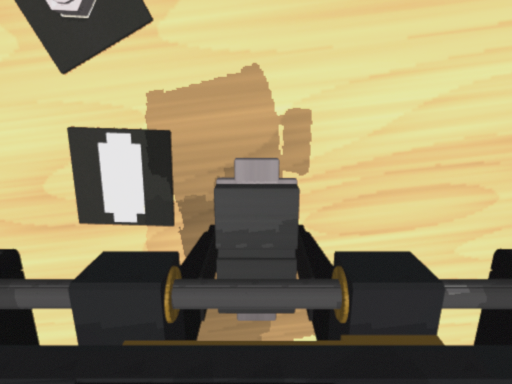

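The oblong paint is at (121,177), i.e. about (429.3,270.7), yaw about -8.3°. The held pad is straight, with its lugs at rows 158 and 320. I'll take a closer measurement.

Call:
{"method": "arm_command", "body": {
  "targets": [
    [0, -20, 0, 1, 0.2],
    [0, -40, 0, 1.7, 0.2],
    [0, -45, 0, 1.7, 0.2],
    [0, -45, 0, 1.7, 0.2],
    [0, -45, 0, 1.7, 0.2]
  ]
}}

```text
t: 29.75
eef_pos: [420.1, 164.7, 188.9]
tcp_rot: [3.141, 0.0, -0.143]
ft_force: [0.8, 0.0, -2.6]
opening: 0.462
grip_force: 30.0
```

Call:
{"method": "arm_command", "body": {
  "targets": [
    [0, 0, 0, 0, 0.2],
    [0, 0, 0, 0, 0.2]
  ]
}}

```text
t: 29.95
eef_pos: [420.2, 164.9, 189.0]
tcp_rot: [3.141, 0.0, -0.144]
ft_force: [0.3, 0.4, -1.6]
opening: 0.461
grip_force: 30.0
```

```bash
python3 - <<'E'
from h import *
L=mat((428,272),'w13.png');print(rel(429.3,270.7,-8.3))
s=env.state();R=Ro.from_euler('xyz',s['tcp_rot']).as_matrix()
g=cv2.cvtColor(L[0],cv2.COLOR_RGB2GRAY).astype(int)
col=L[0][:,257].astype(int);print([(r,col[r].tolist()) for r in list(range(152,164))+list(range(308,326,2))])
for r in (157.5,318):
  p=cast(L,(257,r),s['eef_pos'][2]+1.5)[0];print(r,(R.T@(np.r_[p,s['eef_pos'][2]]-s['eef_pos'])).round(1))
E
```

```text
mat [418.4 216.8 218.5 115.4  81.8]
paint [219 160] [294 183] [424.8 163.5  85.1  26.3  81.8] centroid [420.6 164.4]
paint [139 136] [185 224] [428.6 270.9 102.3  47.3  -8.2] centroid [430.2 270.5]
(array([-6.10e+00, -1.06e+02,  1.00e-01]), array([420.2, 165. , 189. ]), np.float64(-8.2))
[(152, [186, 148, 99]), (153, [186, 148, 100]), (154, [185, 148, 98]), (155, [185, 147, 98]), (156, [180, 144, 97]), (157, [156, 127, 92]), (158, [101, 92, 87]), (159, [115, 110, 111]), (160, [141, 134, 135]), (161, [152, 144, 145]), (162, [153, 145, 147]), (163, [153, 144, 145]), (308, [69, 68, 69]), (310, [58, 59, 59]), (312, [61, 60, 60]), (314, [113, 108, 108]), (316, [116, 109, 110]), (318, [115, 109, 110]), (320, [128, 112, 99]), (322, [152, 122, 82]), (324, [153, 123, 83])]
157.5 [50.6  0.9 -0. ]
318 [-48.9   0.9   0. ]
```

Call:
{"method": "arm_command", "body": {
  "targets": [
    [-1, -15, 0, 0, 0.2],
    [-3, -45, 20, 0, 0.2],
    [-5.5, -80, 55, 0, 0.2],
    [-7.4, -104, 85, 0, 0.2],
    [-7.4, -106, 105, 0, 0.2]
  ]
}}

```text
t: 30.5
eef_pos: [427.7, 273.2, 82.0]
tcp_rot: [3.141, 0.001, -0.141]
ft_force: [0.2, -0.7, -1.6]
opening: 0.461
grip_force: 30.0
```

Call:
{"method": "arm_command", "body": {
  "targets": [
    [0, 0, 20, 0, 0.2],
    [0, 0, 40, 0, 0.2],
    [0, 0, 55, 0, 0.2],
    [0, 0, 63, 0, 0.2],
    [0, 0, 65, 0, 0.2]
  ]
}}

```text
t: 31.0
eef_pos: [427.9, 271.1, 18.4]
tcp_rot: [3.141, 0.001, -0.143]
ft_force: [-0.4, 0.1, -1.8]
opening: 0.459
grip_force: 30.0
```

Call:
{"method": "arm_command", "body": {
  "targets": [
    [0, 0, 2, 0, 0.2],
    [0, 0, 4, 0, 0.2],
    [0, 0, 6, 0, 0.2],
    [0, 0, 6.5, 0, 0.2],
    [0, 0, 6.5, 0, 0.2]
  ]
}}

```text
t: 31.5
eef_pos: [428.1, 271.4, 12.6]
tcp_rot: [-3.142, -0.0, -0.143]
ft_force: [0.4, -0.5, -2.9]
opening: 0.461
grip_force: 30.0
```

Call:
{"method": "arm_command", "body": {
  "targets": [
    [0, 0.4, 0.5, 0, 0.2],
    [0, 0.4, 1, 0, 0.2],
    [0, 0.4, 1.5, 0, 0.2],
    [0, 0.4, 1.8, 0, 0.2],
    [0, 0.4, 1.8, 0, 0.2]
  ]
}}

```text
t: 32.0
eef_pos: [427.9, 271.0, 10.6]
tcp_rot: [3.141, 0.0, -0.143]
ft_force: [0.2, -0.5, -3.2]
opening: 0.461
grip_force: 30.0
```

Call:
{"method": "arm_command", "body": {
  "targets": [
    [0, 0, 0.4, 0, 0.2],
    [0, 0, 0.7, 0, 0.2],
    [0, 0, 0.7, 0, 0.2]
  ]
}}

```text
t: 32.3
eef_pos: [428.0, 271.0, 10.2]
tcp_rot: [-3.142, -0.0, -0.143]
ft_force: [-0.5, -0.8, 3.6]
opening: 0.46
grip_force: 30.0
```

Contact is made, so I nudge down, release and check.

Call:
{"method": "arm_command", "body": {
  "targets": [
    [0, 0, 0.4, 0, 0.2],
    [0, 0, 0.4, 0, 0.2]
  ]
}}

```text
t: 32.5
eef_pos: [428.0, 271.0, 10.2]
tcp_rot: [-3.141, -0.0, -0.143]
ft_force: [-2.7, -1.6, 10.5]
opening: 0.46
grip_force: 30.0
```

Call:
{"method": "arm_command", "body": {
  "targets": [
    [0, 0, 0, 0, 0.6],
    [0, 0, 0, 0, 0.7],
    [0, 0, 0, 0, 0.7],
    [0, 0, 0, 0, 0.7]
  ]
}}

```text
t: 32.9
eef_pos: [428.0, 271.0, 9.5]
tcp_rot: [3.141, 0.0, -0.143]
ft_force: [0.2, -0.1, -0.2]
opening: 0.692
grip_force: 0.0
```

Call:
{"method": "arm_command", "body": {
  "targets": [
    [0, 0, -10, 0, 0.7],
    [0, 0, -45, 0, 0.7],
    [0, 0, -95, 0, 0.9],
    [0, 0, -140, 0, 1],
    [0, 0, -170, 0, 1]
  ]
}}

```text
t: 33.4
eef_pos: [428.2, 271.1, 183.4]
tcp_rot: [-3.14, -0.003, -0.143]
ft_force: [0.5, 0.7, -0.6]
opening: 0.895
grip_force: 0.0
```

Call:
{"method": "arm_command", "body": {
  "targets": [
    [0, 0, 0, 0, 1],
    [0, 0, 0, 0, 1],
    [0, 0, 0, 0, 1],
    [0, 0, 0, 0, 1]
  ]
}}

```text
t: 33.8
eef_pos: [427.5, 270.8, 178.5]
tcp_rot: [3.14, 0.002, -0.143]
ft_force: [-0.5, 0.4, 0.4]
opening: 0.997
grip_force: 0.0
```

```bash
python3 - <<'E'
from h import *
L=look('wrist');C,V=masks(L);C[228:]=99
for c in blobs(L,C<28,2500): print('mat',c.min(0),c.max(0),rect(L,c,6))
m=near(L,blobs(L,C<28,2500),(429,271),6)
ins=np.zeros(C.shape,np.uint8);cv2.fillPoly(ins,[m],1);ins=cv2.erode(ins,np.ones((5,5)))
for t in (55,65,75):
  for c in blobs(L,(ins>0)&(V>t),800): print(t,c.min(0),c.max(0),rect(L,c,12))
u=proj(L,[[429,271,6]])[0].astype(int);save('w14c.png',cv2.resize(L[0][max(0,u[1]-80):u[1]+80,u[0]-80:u[0]+80],None,fx=3.5,fy=3.5));print(u)
E
```

```text
mat [204 124] [308 223] [429.6 270.3 110.6 110.5  81.8]
mat [165   0] [300  67] [571.8 272.  128.2  59.2  81.8]
55 [234 128] [278 221] [430.  269.7 102.3  46.2  -7.8]
65 [234 128] [278 202] [441.1 268.5  79.9  46.   -8.2]
[255 176]
```

View pics/w14c.png

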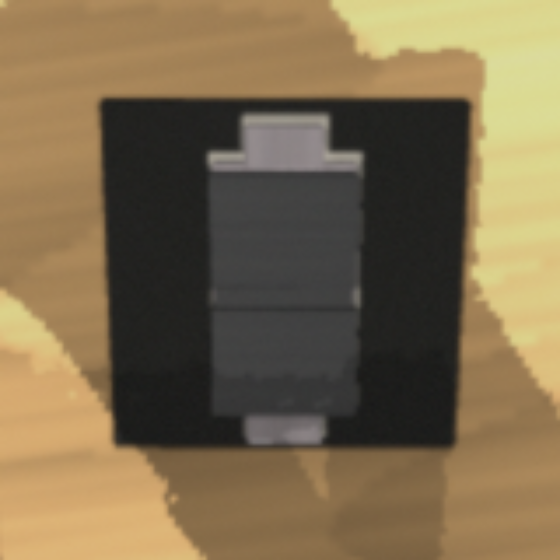

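In the crop the pad is straight and its lateral position is good. The lower lug looks slightly close to the mat edge, so I'll check the profile along the pad axis.

```bash
python3 - <<'E'
from h import *
L=look('wrist');g=cv2.cvtColor(L[0],cv2.COLOR_RGB2GRAY).astype(int)
G=g[:,252:261].mean(1).round().astype(int);E=g[:,212:225].mean(1).round().astype(int)
for r in list(range(121,150))+list(range(206,232)): print(r,G[r],E[r],end=' | ')
s=env.state();R=Ro.from_euler('xyz',s['tcp_rot']).as_matrix()
# predicted rows, pad centred at paint (mat frame, centre c)
c=np.array([429.3,270.6]);a=np.radians(-8.2);ex=np.array([np.cos(a),np.sin(a)])
print()
for d,z,n in [(56,6,'mat front'),(51,6,'paint front'),(50,6,'lug bottom front'),(50,12,'lug top front'),(39,23,'block front top'),(-39,23,'block rear top'),(-50,12,'lug rear top'),(-56,6,'mat rear')]:
  print(n,proj(L,[np.r_[c+d*ex,z]])[0].round(1), 'px/mm',(proj(L,[np.r_[c+(d-1)*ex,z]])-proj(L,[np.r_[c+d*ex,z]]))[0,1].round(2))
E
```

```text
121 138 139 | 122 138 136 | 123 118 116 | 124 61 60 | 125 35 35 | 126 34 33 | 127 39 34 | 128 73 34 | 129 125 33 | 130 157 33 | 131 145 34 | 132 122 34 | 133 134 34 | 134 135 34 | 135 135 33 | 136 135 34 | 137 135 34 | 138 135 34 | 139 135 34 | 140 135 34 | 141 135 34 | 142 136 34 | 143 140 33 | 144 127 33 | 145 63 33 | 146 57 34 | 147 65 33 | 148 65 33 | 149 66 34 | 206 55 29 | 207 55 28 | 208 56 29 | 209 56 29 | 210 57 29 | 211 58 28 | 212 55 28 | 213 56 28 | 214 70 29 | 215 94 29 | 216 104 28 | 217 105 29 | 218 108 29 | 219 115 29 | 220 116 28 | 221 112 28 | 222 94 31 | 223 61 51 | 224 85 86 | 225 106 112 | 226 105 120 | 227 104 123 | 228 104 129 | 229 104 136 | 230 105 138 | 231 106 142 | 
mat front [255.6 123.6] px/mm 0.98
paint front [255.6 128.5] px/mm 0.97
lug bottom front [255.6 129.5] px/mm 0.97
lug top front [255.6 129.9] px/mm 0.98
block front top [255.6 141.9] px/mm 1.0
block rear top [255.7 214.8] px/mm 0.88
lug rear top [255.7 220.8] px/mm 0.84
mat rear [255.7 223.9] px/mm 0.82
```

The visible paint strip at the front (rows 128–131) and the rear lug edge (row 222 against 221 predicted) both put the pad about 1.8 mm too far towards -x. I'll regrasp and shift it.

Call:
{"method": "arm_command", "body": {
  "targets": [
    [0, 0, 50, 0, 0.75],
    [0, 0, 95, 0, 0.75],
    [0, 0, 130, 0, 0.75],
    [0, 0, 150, 0, 0.75],
    [0, 0, 155, 0, 0.75]
  ]
}}

```text
t: 34.4
eef_pos: [426.9, 270.4, 22.0]
tcp_rot: [3.139, 0.004, -0.143]
ft_force: [0.1, 0.1, 0.7]
opening: 0.756
grip_force: 0.0
```

Call:
{"method": "arm_command", "body": {
  "targets": [
    [0, 0, 5, 0, 0.75],
    [0, 0, 10, 0, 0.75],
    [0, 0, 13, 0, 0.75],
    [0, 0, 13, 0, 0.75],
    [0, 0, 13, 0, 0.75]
  ]
}}

```text
t: 34.9
eef_pos: [428.1, 271.1, 12.0]
tcp_rot: [-3.141, -0.001, -0.143]
ft_force: [-0.6, -0.6, 1.6]
opening: 0.747
grip_force: 0.0
```

Call:
{"method": "arm_command", "body": {
  "targets": [
    [0, 0, 0, 0, 0.5],
    [0, 0, 0, 0, 0.2],
    [0, 0, 0, 0, 0.2],
    [0, 0, 0, 0, 0.2],
    [0, 0, 0, 0, 0.2]
  ]
}}

```text
t: 35.4
eef_pos: [428.0, 271.0, 11.6]
tcp_rot: [3.142, -0.0, -0.143]
ft_force: [0.3, -0.1, 1.1]
opening: 0.46
grip_force: 30.0
```

Call:
{"method": "arm_command", "body": {
  "targets": [
    [0, 0, -1, 0, 0.2],
    [0, 0, -2.5, 0, 0.2],
    [0, 0, -4, 0, 0.2],
    [0, 0, -4, 0, 0.2]
  ]
}}

```text
t: 35.8
eef_pos: [428.0, 271.0, 15.7]
tcp_rot: [3.142, -0.0, -0.143]
ft_force: [0.5, 0.0, -2.0]
opening: 0.461
grip_force: 30.0
```

Call:
{"method": "arm_command", "body": {
  "targets": [
    [1, 0, 0, 0, 0.2],
    [1.8, 0, 0, 0, 0.2],
    [1.8, 0, 1.5, 0, 0.2],
    [1.8, 0, 2.5, 0, 0.2],
    [1.8, 0, 3.2, 0, 0.2]
  ]
}}

```text
t: 36.3
eef_pos: [429.6, 270.7, 12.2]
tcp_rot: [3.141, 0.0, -0.143]
ft_force: [0.6, -0.2, -2.9]
opening: 0.457
grip_force: 30.0
```

Call:
{"method": "arm_command", "body": {
  "targets": [
    [0, 0, 0.4, 0, 0.2],
    [0, 0, 0.8, 0, 0.2],
    [0, 0, 1.2, 0, 0.2],
    [0, 0, 1.2, 0, 0.2]
  ]
}}

```text
t: 36.7
eef_pos: [429.7, 270.7, 11.6]
tcp_rot: [-3.142, -0.0, -0.143]
ft_force: [-2.6, -1.1, 4.7]
opening: 0.459
grip_force: 30.0
```

Call:
{"method": "arm_command", "body": {
  "targets": [
    [0, 0, 0.3, 0, 0.2],
    [0, 0, 0.3, 0, 0.5],
    [0, 0, 0, 0, 0.7],
    [0, 0, 0, 0, 0.7],
    [0, 0, 0, 0, 0.7]
  ]
}}

```text
t: 37.2
eef_pos: [429.8, 270.7, 11.1]
tcp_rot: [3.142, -0.0, -0.143]
ft_force: [0.7, 0.2, -0.5]
opening: 0.68
grip_force: 0.0
```

Call:
{"method": "arm_command", "body": {
  "targets": [
    [0, 0, -10, 0, 0.7],
    [0, 0, -45, 0, 0.7],
    [0, 0, -95, 0, 0.9],
    [0, 0, -140, 0, 1],
    [0, 0, -168, 0, 1]
  ]
}}

```text
t: 37.7
eef_pos: [430.1, 270.9, 183.1]
tcp_rot: [-3.14, -0.003, -0.143]
ft_force: [0.0, -0.1, -0.2]
opening: 0.898
grip_force: 0.0
```

Call:
{"method": "arm_command", "body": {
  "targets": [
    [0, 0, 0, 0, 1],
    [0, 0, 0, 0, 1],
    [0, 0, 0, 0, 1],
    [0, 0, 0, 0, 1]
  ]
}}

```text
t: 38.1
eef_pos: [429.3, 270.5, 178.0]
tcp_rot: [3.14, 0.002, -0.143]
ft_force: [0.3, 0.1, 0.3]
opening: 0.998
grip_force: 0.0
```

```bash
python3 - <<'E'
from h import *
L=look('wrist');save('w15.png',L[0]);g=cv2.cvtColor(L[0],cv2.COLOR_RGB2GRAY).astype(int)
G=g[:,252:261].mean(1).round().astype(int)
for r in list(range(121,150))+list(range(206,232)): print(r,G[r],end=' | ')
c=np.array([429.3,270.6]);a=np.radians(-8.2);ex=np.array([np.cos(a),np.sin(a)])
print()
for d,z,n in [(56,6,'mat front'),(51,6,'paint front'),(50,6,'lug bottom front'),(-50,12,'lug rear top'),(-56,6,'mat rear')]:
  print(n,proj(L,[np.r_[c+d*ex,z]])[0].round(1))
C,V=masks(L);C[228:]=99
m=near(L,blobs(L,C<28,2500),(429,271),6);print(rect(L,m,6))
ins=np.zeros(C.shape,np.uint8);cv2.fillPoly(ins,[m],1);ins=cv2.erode(ins,np.ones((5,5)))
for c in blobs(L,(ins>0)&(V>55),800): print(rect(L,c,12))
# scene-wide check from the fixed camera, compared with the start
a=np.load('scene0.npy').astype(int);b=look('scene')[0].astype(int);d=np.abs(a-b).sum(2)
print('can diff',d[160:218,418:450].mean(),'mug diff',d[210:258,55:95].mean())
E
```

```text
121 135 | 122 137 | 123 139 | 124 138 | 125 116 | 126 52 | 127 33 | 128 34 | 129 46 | 130 92 | 131 125 | 132 120 | 133 135 | 134 135 | 135 136 | 136 136 | 137 135 | 138 135 | 139 135 | 140 135 | 141 135 | 142 135 | 143 136 | 144 118 | 145 61 | 146 57 | 147 65 | 148 66 | 149 66 | 206 55 | 207 55 | 208 56 | 209 57 | 210 58 | 211 58 | 212 54 | 213 56 | 214 71 | 215 94 | 216 104 | 217 106 | 218 109 | 219 116 | 220 119 | 221 116 | 222 98 | 223 46 | 224 37 | 225 72 | 226 104 | 227 106 | 228 104 | 229 102 | 230 103 | 231 104 | 
mat front [255.6 125.3]
paint front [255.6 130.2]
lug bottom front [255.6 131.2]
lug rear top [255.6 222.4]
mat rear [255.6 225.5]
[429.3 270.3 110.7 110.5  -8.3]
[430.3 269.6 101.4  46.2  -7.8]
can diff 8.977909482758621 mug diff 6.58125
```

The edges now match the centred prediction (lug front 131, rear 222.4). The can and mug haven't moved, and the gripper is clear.

```bash
python3 -c "
from cell import env
print(env.job_done())"
```

```text
the job is handed in; nothing more can be done
None
```

The bearing, hub nut, joint cross and brake pad are each flat and centred on their own mats to about 1 mm by the camera, with the cross and pad lined up to their painted shapes; the can, mug and look-alikes were left alone, and the job was handed in at about 38 s.

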